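# Release the drawer's hidden spring catch with a dowel

## Robot

A 7-joint arm with a two-finger parallel gripper is mounted at the origin on the work surface. World frame = base frame: x ahead of the robot, y to its left, z up, the work surface at z = 0. Lengths are in m, angles in rad, forces in N, time in s.
With the tool pointing down it reaches from about 0.425 to 0.875 m from the base axis. Payload 4.7 kg.
Tool frame: the origin (TCP) lies at the very end of the fingers, on their centre line; the grasp point (between the pads) lies ctrl.pinch_z behind it (ctrl.pinch_z is the distance from the TCP to the grasp point, in m); x points along the fingers, y is the direction in which the jaws open and shut, and the axes are right-handed (so a half turn about x gives the same grasp; the last joint's range is limited). The gripper opens to 87 mm and grips with 3 to 60 N. Pads are 19 mm wide; open, the fingers measure 117 mm over their backs; the gripper's body (75 mm by 190 mm) begins 51 mm behind the grasp point.
Start: joints at [0.014, 0.321, -0.07, 1.45, 0.023, 1.371, -0.057], TCP at [0.65, -0, 0.223] pointing down, gripper open.
Joint ranges: [-2.86, 2.86], [-0.3, 2.09], [-1.38, 1.24], [0.06, 2.45], [-1.56, 4.7], [0.09, 2.05], [-2.69, 2.69]. Speed limits (rad/s): [2.57, 2.57, 3.14, 3.14, 3.14, 3.14, 3.14].

## Interface

Orientations are given as a rotation vector (axis times angle).
In Python, from bench import get_state, get_image, camera_info, order, ctrl gives the robot as it stands.
- The arm moves only by the tool jog_arm, never from a script. Its arguments are lists of equal length, an entry for each row: "claw": the finger opening in mm, from 0 to 87; "xyz": the shift along the tool's x, y, z in mm, a list of three; "roll": the turn about the tool's x in degrees. In form: {"claw": [claw, ...], "xyz": [[tx, ty, tz], ...], "roll": [roll, ...]}. A call has 1 to 5 rows; each row is the pose to reach, as a shift and turn from the pose measured when the call began, along the tool's axes at that moment; what a row does not reach only later rows make up. A row lasts 1/10 s, in which the tool goes at most 50 mm and 8.59 degrees, less where a joint would pass 70% of its speed; a pose out of reach is approached as far as the arm can. A call with a gripper value outside its range is refused whole. The fingers move at their own pace and stop on an object; "force" is the grip in N (left out, the last holds). Time passes only in rows, so rows that repeat a pose let the fingers close. It gives the time, the measured TCP pose, the force and the opening at its end, in the units of the state.
- get_state(): the state, without advancing time (a new reading comes with each control period).
- get_image(name): name is "scene" or "side" or "wrist"; returns (picture, depth): 480x640x3 uint8, red, green, blue; 480x640 float32, m along the optical axis (not along the pixel's ray), 0 where there is no reading.
- camera_info(name): a dict with "intrinsics" (3x3 intrinsics, pixels), "rvec" (rotation vector, rad) and "tvec" (3), from world to camera coordinates, as OpenCV has them; the wrist camera has in their place "tool_from_camera" (4x4, takes a point from camera to tool coordinates, whose origin is the TCP and whose axes are the tool frame's). Camera axes: x right, y down, z forward; pixel columns grow to the right and rows downward; lengths in m; the calibration is good to about 2 mm. A picture is of the moment at which its call begins: read the wrist's pose just before it. camera_info takes no time and is no camera call.
- order.close_job(): hands the job in, once; it reports no verdict.
The state is a dict: "time": time; "joint_positions": joint angles; "qd": joint speeds; "joint_torque": joint torques, N m; "position": TCP position; "tool_rot": TCP orientation; "ft_force": force on the tool from outside, world axes, zero at the start; "torque": the same for the moment, N m; "grip_width": opening from 0.0 (shut) to 1.0 (fully open).
Only numpy, scipy, OpenCV 4.12 (cv2) and the standard library are available. Lean on these libraries where they do the work, as an engineer would, in place of code of your own. Each camera call takes 0.05 s, during which the arm holds its last target. There are 200 camera calls.

## Task

The drawer of the wooden tool box on the bench is held shut by a hidden spring catch. Take the long dowel out of the rack, push it gently down through the hole in the box's top until the catch lets go, and keep the catch pressed while the drawer slides all the way out by itself; then stand the dowel back in the rack hole it came from. Feel for the catch, do not force it, touch the box only with the dowel, and leave the stone on it and the other tools in the rack where they are.

Things in the scene. Friction and masses are not known exactly. Their poses are not given: they have to be found in the camera images.
- toolbox: Plain light-wood box fixed to the bench, 240 (x) x 220 (y) x 130 mm high, its drawer front with a round knob facing its own -x. Origin: centre of its underside. The flat top is 12 mm thick, with one 15 mm hole 60 mm from the origin towards +x. Pressing box or catch with the dowel with over 25 N bends the catch: failed. A sharpening stone lies on the front part of the top.
- release_hole (a point): Centre of the hole's mouth, on the box's top face, 130 mm above the bench; axis vertical. Below it is the catch's flat pad, 34 mm wide, at an unknown depth: 20 to 60 mm below the top face. The pad pushes back with about 4 N where first met and 7 to 9 N where the catch lets go, about 7 mm further down; 9 to 10 mm down it meets a hard stop.
- drawer (a joint): How far the drawer is out, in m: about 0 shut (held by the catch), 0.07 fully out. Once the catch lets go, a spring slides it out slowly towards the robot side (the box's -x) in 1 to 3 s. If the dowel is lifted before the drawer is about 0.045 out, the catch springs back and may stop it.
- rack: Wooden block fixed to the bench, 80 (x) x 220 (y) x 50 mm high, origin: centre of its underside. Three 15 mm holes, 40 mm deep, in its top, at y = -70, 0 and +70 mm, x = 0. The long dowel, a stub dowel and a burnisher stand in them, in any order.
- dowel_center (a point): Centre of the long dowel: a plain light-wood round rod, 12 mm diameter, 200 mm long, 25 g, standing upright in one of the rack's holes (its lower 40 mm in the hole). This point lies half-way along it, 100 mm from both ends, on the axis; z along the dowel.
- dowel_tip (a point): Centre of the lower end face of the long dowel (slightly chamfered).
- stub: Bystander: stub dowel, 12 mm diameter, 85 mm long, in the rack. Origin at its lower end. Leave alone.
- burnisher: Bystander: burnisher with a turned dark wood handle, 28 mm diameter, up to 135 mm above the bench, in the rack. Origin at its lower end. Leave alone.
- stone: Bystander: grey sharpening stone 50 x 140 x 25 mm lying on the box's top, at least 100 mm from the hole centre to its own centre. Origin: centre of its underside. Leave alone.

How it is judged:
By the outcome, as a careful person would: the job done as asked, in the order asked, and still so for the second after the job is handed in, with the robot touching nothing.
It also fails if it takes over 61 s, if anything falls off the work surface, if the arm or the gripper's body presses on something with over 40 N, if the wrist force passes 120 N, or if a joint passes its speed limit or range.

## Working session

There is one attempt and no reset: what is moved stays moved. The work goes in short steps, Python scripts to look and compute and a tool call to move; the robot and the scene stay as the last step left them, time stands still between calls to the robot, and variables do not carry over. Pictures are saved under pics/ and viewed, about 8 in all and at most 12, crops included, and the job is handed in when it is done.

Besides the shell and the picture viewer there is one more tool, called after "Emit:" by a JSON object that holds its "method" and its "body". jog_arm: Moves the arm, as the interface text tells. Its arguments: {"type":"object","properties":{"claw":{"type":"array"},"xyz":{"type":"array"},"roll":{"type":"array"},"force":{"type":"number"}},"required":["claw","xyz","roll"]}

```bash
mkdir -p pics; ls
cat > h.py <<'E'
import numpy as np, cv2
from scipy.spatial.transform import Rotation as R
from bench import get_state, get_image, camera_info, order, ctrl
def cam(name, s=None):
    c=camera_info(name); K=np.array(c["intrinsics"])
    if name=="wrist":
        T=np.array(c["tool_from_camera"]); Rt=R.from_rotvec(s["tool_rot"]).as_matrix()
        return K, Rt@T[:3,:3], Rt@T[:3,3]+np.array(s["position"])
    Rm=cv2.Rodrigues(np.array(c["rvec"],float))[0]; return K, Rm.T, -Rm.T@np.array(c["tvec"],float).ravel()
def ray(C,u,v):
    K,Rw,o=C; return o, Rw@np.linalg.inv(K)@np.array([u,v,1.])
def onplane(C,u,v,z):
    o,d=ray(C,u,v); return o+d*(z-o[2])/d[2]
def cloud(C,depth):
    K,Rw,o=C; v,u=np.mgrid[:depth.shape[0],:depth.shape[1]]
    P=np.stack([(u-K[0,2])/K[0,0],(v-K[1,2])/K[1,1],np.ones_like(u,float)],-1)*depth[...,None]
    return P@Rw.T+o
def proj(C,p):
    K,Rw,o=C; q=K@(Rw.T@(np.array(p)-o)); return q[:2]/q[2]
def save(n,im): cv2.imwrite(f"pics/{n}.png",im[...,::-1])
E
python3 - <<'E'
from h import *
s=get_state(); print(s, ctrl.pinch_z)
for n in ("scene","side"):
    im,d=get_image(n); save(n+"0",im); np.savez(f"{n}0.npz",im=im,d=d); print(n,cam(n)[2], (d>0).mean())
E
```

```text
pics
{'time': 0.0, 'joint_positions': array([ 0.01411332,  0.32180955, -0.0700961 ,  1.45168441,  0.02259043,
        1.37078653, -0.05690187]), 'qd': array([-0.00051072,  0.00060211,  0.00028857,  0.00097708,  0.0005166 ,
       -0.00103037, -0.00205313]), 'joint_torque': array([-2.58547143e-04, -4.91284704e+01, -4.03903294e-01, -3.12526345e+01,
       -6.40594075e-02,  4.37659642e-02,  1.61017233e-04]), 'position': array([ 6.49444570e-01, -4.81557457e-05,  2.21465602e-01]), 'tool_rot': array([ 1.20822012,  1.21054617, -1.21062019]), 'ft_force': array([-0.08253201,  0.04723237,  0.47505291]), 'torque': array([ 0.01558925, -0.04169543, -0.04708526]), 'grip_width': 0.9991187936587446} 0.0187
scene [ 0.93106214 -0.19347769  0.81058872] 0.9959700520833333
side [ 0.39077184 -0.48689099  0.56736242] 0.9960026041666666
```

View pics/scene0.png

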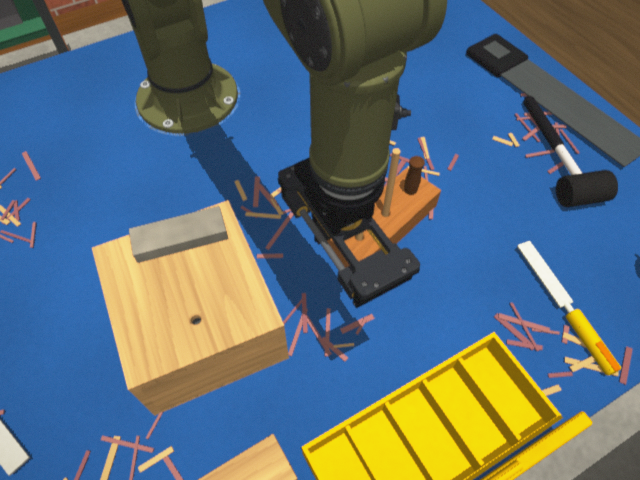

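View pics/side0.png

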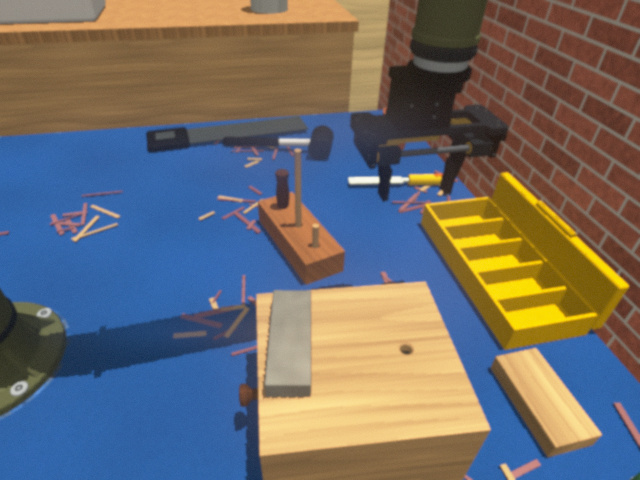

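Run:
```python
from h import *
print(R.from_rotvec(get_state()["tool_rot"]).as_matrix().round(3))
for n in ("scene","side"):
    z=np.load(n+"0.npz"); P=cloud(cam(n),z["d"]); ok=z["d"]>0
    for lo,hi in ((.04,.06),(.12,.14),(.145,.17),(.19,.23)):
        m=ok&(P[...,2]>lo)&(P[...,2]<hi)
        k,l,st,c=cv2.connectedComponentsWithStats(m.astype(np.uint8))
        for i in range(1,k):
            if st[i,4]>60: print(n,lo,st[i],P[l==i].min(0).round(3),P[l==i].max(0).round(3),P[l==i].mean(0).round(3))
```

```text
[[-0.002  1.    -0.   ]
 [-0.    -0.    -1.   ]
 [-1.    -0.002  0.   ]]
scene 0.04 [147  67  72  44 675] [-0.009 -0.083  0.04 ] [0.073 0.08  0.06 ] [ 0.047 -0.011  0.05 ]
scene 0.04 [ 372  167   69   73 2106] [0.442 0.154 0.04 ] [0.559 0.296 0.06 ] [0.512 0.219 0.052]
scene 0.04 [560 169  58  32 946] [0.602 0.495 0.04 ] [0.682 0.595 0.06 ] [0.65  0.537 0.052]
scene 0.04 [345 230  36  31 598] [0.523 0.084 0.04 ] [0.572 0.135 0.059] [0.549 0.108 0.052]
scene 0.04 [ 301  332  262  148 4574] [ 0.783 -0.141  0.04 ] [0.934 0.201 0.056] [0.845 0.063 0.048]
scene 0.04 [144 345 144  63 760] [ 0.624 -0.307  0.04 ] [ 0.646 -0.089  0.06 ] [ 0.634 -0.202  0.05 ]
scene 0.12 [142  43  65  31 554] [-0.009 -0.065  0.12 ] [0.067 0.06  0.14 ] [ 0.049 -0.011  0.13 ]
scene 0.12 [409 155  16  16 194] [0.48  0.234 0.12 ] [0.505 0.261 0.137] [0.495 0.245 0.132]
scene 0.12 [   92   200   192   192 19661] [ 0.384 -0.308  0.12 ] [ 0.646 -0.068  0.14 ] [ 0.541 -0.197  0.132]
scene 0.145 [138  37  70  26 657] [-0.006 -0.065  0.145] [0.068 0.058 0.17 ] [ 0.052 -0.01   0.158]
scene 0.145 [388 168   9  14  79] [0.
[... 1811 characters left out ...]
0.287 1.136 0.159]
side 0.145 [295 171   7  13  82] [0.507 0.173 0.146] [0.518 0.18  0.169] [0.512 0.176 0.157]
side 0.145 [ 265  290   47  101 4300] [ 0.401 -0.234  0.145] [ 0.478 -0.088  0.158] [ 0.437 -0.171  0.155]
side 0.19 [   0    0  106   23 1403] [-0.265  1.213  0.19 ] [0.027 1.463 0.23 ] [-0.105  1.235  0.21 ]
side 0.19 [251   0  37  12 407] [0.55  1.272 0.19 ] [0.685 1.341 0.228] [0.613 1.294 0.208]
side 0.19 [ 485    0  155   82 2478] [1.433 0.426 0.19 ] [1.451 1.212 0.23 ] [1.443 0.744 0.21 ]
side 0.19 [295 148   7  14  90] [0.507 0.173 0.19 ] [0.518 0.186 0.211] [0.512 0.177 0.202]
side 0.19 [440 183  12  11  63] [ 0.692 -0.013  0.222] [0.702 0.01  0.23 ] [ 0.695 -0.005  0.226]
```

The dowel stands in the middle rack hole (scene 396,150 / side 298,150), with the burnisher behind it and the stub in front. The box hole is at scene (195,320) and side (406,349).

Run:
```python
from h import *
seeds={"scene":(195,320),"side":(406,349)}
for n in ("scene","side"):
    z=np.load(n+"0.npz"); C=cam(n); P=cloud(C,z["d"]); im=z["im"]
    u,v=seeds[n]; g=im[v-20:v+20,u-20:u+20].mean(-1); m=(g<85).astype(np.uint8)
    k,l,st,c=cv2.connectedComponentsWithStats(m); i=l[20,20]; 
    print(n,"hole",c[i]+[u-20,v-20],st[i],onplane(C,*(c[i]+[u-20,v-20]),.13).round(4))
    # box top: rectangle
    m=(z["d"]>0)&(abs(P[...,2]-.131)<.006)&(P[...,1]<-.03)&(P[...,0]>.3)
    r=cv2.minAreaRect((P[m][:,:2]*1000).astype(np.float32)); print(" box",r, cv2.boxPoints(r))
    m=(z["d"]>0)&(abs(P[...,2]-.05)<.004)&(P[...,1]>.05)&(P[...,1]<.31)&(P[...,0]<.6)&(P[...,0]>.4)
    r=cv2.minAreaRect((P[m][:,:2]*1000).astype(np.float32)); print(" rack",r)
    for lo in (.07,.1,.13,.16,.19):
        m=(abs(P[...,2]-lo)<.012)&(abs(P[...,0]-.512)<.02)&(abs(P[...,1]-.178)<.03)
        vv,uu=np.nonzero(m)
        if len(uu)>5: print("  dowel",lo,onplane(C,uu.mean(),vv.mean(),P[m][:,2].mean()).round(4),P[m].mean(0).round(4))
```

```text
scene hole [195.6969697  320.18181818] [17 18  9  6 33] [ 0.5775 -0.1933  0.13  ]
 box ((515.3715209960938, -187.35177612304688), (220.5850830078125, 242.7593231201172), 84.4942626953125) [[ 383.96976 -285.48965]
 [ 625.60913 -308.7813 ]
 [ 646.7733   -89.2139 ]
 [ 405.1339   -65.92224]]
 rack ((511.2185363769531, 180.4251251220703), (80.95854187011719, 221.52508544921875), 16.290346145629883)
  dowel 0.07 [0.5141 0.1776 0.0702] [0.5142 0.1776 0.0702]
  dowel 0.1 [0.514  0.1777 0.1001] [0.514  0.1776 0.1001]
  dowel 0.13 [0.5139 0.1777 0.1305] [0.5139 0.1777 0.1305]
  dowel 0.16 [0.5137 0.1776 0.1596] [0.5137 0.1775 0.1596]
  dowel 0.19 [0.5137 0.1774 0.1898] [0.5137 0.1774 0.1898]
side hole [405.49369483 348.47288777] [   0    0   40   40 1586] [ 0.576  -0.1936  0.13  ]
 box ((517.419677734375, -186.77609252929688), (222.8285675048828, 240.80722045898438), 84.51761627197266) [[ 386.92233 -286.1774 ]
 [ 626.62805 -309.18405]
 [ 647.917    -87.37479]
 [ 408.2113   -64.36813]]
 rack ((511.9866638183594, 179.63153076171875), (81.5663070678711, 223.04112243652344), 16.01364517211914)
  dowel 0.07 [0.5116 0.1767 0.0699] [0.5116 0.1767 0.0699]
  dowel 0.1 [0.5118 0.1764 0.1002] [0.5117 0.1763 0.1002]
  dowel 0.13 [0.5116 0.1764 0.1298] [0.5115 0.1763 0.1298]
  dowel 0.16 [0.512  0.1763 0.16  ] [0.5119 0.1762 0.16  ]
  dowel 0.19 [0.512  0.1763 0.19  ] [0.512  0.1762 0.19  ]
```

Emit:
{"method": "jog_arm", "body": {"claw": [60,60,60,60,60], "xyz": [[-40,0,0],[-40,-50,-40],[-40,-90,-80],[-40,-130,-120],[-40,-135,-140]], "roll": [0,0,0,0,0]}}

```text
time: 0.6
position: [0.5123, 0.1405, 0.2616]
tool_rot: [1.208, 1.21, -1.212]
ft_force: [0.6, 1.0, 0.5]
grip_width: 0.706
```

Emit:
{"method": "jog_arm", "body": {"claw": [60,60,60,60,60], "xyz": [[0,-1,-40],[0,-1,-40],[40,-1,-40],[80,-1,-40],[105,-1,-40]], "roll": [0,0,0,0,0]}}

```text
time: 1.1
position: [0.5096, 0.1793, 0.1533]
tool_rot: [1.205, 1.211, -1.215]
ft_force: [0.6, -0.1, 0.1]
grip_width: 0.69
```

Emit:
{"method": "jog_arm", "body": {"claw": [60,60], "xyz": [[0,0,0],[0,0,0]], "roll": [0,0]}}

```text
time: 1.3
position: [0.5093, 0.1788, 0.153]
tool_rot: [1.204, 1.212, -1.217]
ft_force: [-0.1, -0.3, 0.6]
grip_width: 0.688
```

Run:
```python
from h import *
s=get_state(); print(s["position"],s["ft_force"])
im,d=get_image("wrist"); im2,_=get_image("scene"); 
save("w1",np.hstack([im[:,60:580],im2[60:360:1,260:540][:300]]) if 0 else im)
np.savez("w1.npz",im=im,d=d,p=s["position"],r=s["tool_rot"])
```

```text
[0.50930788 0.17883679 0.1529931 ] [-0.12542175 -0.29114417  0.62993146]
```

View pics/w1.png

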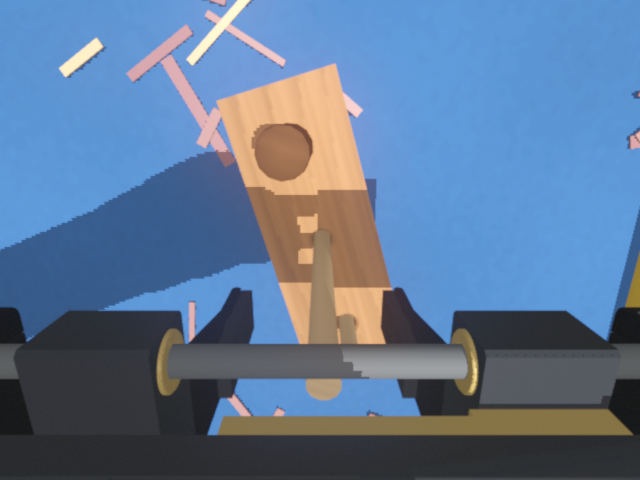

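The wrist view shows the dowel between the open jaws, with its top at (323,388) and foot at (322,238). It sits about 2 mm right of the finger centre. I'll correct that and close.

Emit:
{"method": "jog_arm", "body": {"claw": [40,20,8,8,8], "xyz": [[-3,2,-2],[-3,2,-2],[-3,2,-2],[-3,2,-2],[-3,2,-2]], "roll": [0,0,0,0,0], "force": 20}}

```text
time: 1.9
position: [0.5127, 0.1816, 0.1581]
tool_rot: [1.207, 1.21, -1.213]
ft_force: [0.1, -0.2, -0.7]
grip_width: 0.321
```

Emit:
{"method": "jog_arm", "body": {"claw": [8,8,8,8], "xyz": [[0,0,0],[0,0,0],[0,0,0],[0,0,0]], "roll": [0,0,0,0]}}

```text
time: 2.3
position: [0.5126, 0.1816, 0.158]
tool_rot: [1.207, 1.21, -1.214]
ft_force: [-0.5, 0.6, -0.1]
grip_width: 0.134
```

Run:
```python
from h import *
s=get_state(); print(s["time"],s["position"],s["ft_force"],s["grip_width"]*87); print(R.from_rotvec(s["tool_rot"]).as_matrix().round(4))
```

```text
2.3 [0.51263308 0.18155192 0.15798131] [-0.48909567  0.6194586  -0.06559998] 11.65700662259778
[[-0.0037  1.     -0.0012]
 [-0.0016 -0.0012 -1.    ]
 [-1.     -0.0037  0.0016]]
```

Emit:
{"method": "jog_arm", "body": {"claw": [8,8,8,8,8], "xyz": [[-20,0,0],[-50,0,0],[-90,0,0],[-130,0,0],[-160,0,0]], "roll": [0,0,0,0,0]}}

```text
time: 2.8
position: [0.5136, 0.182, 0.3208]
tool_rot: [1.209, 1.209, -1.211]
ft_force: [0.5, 0.4, 0.0]
grip_width: 0.135
```

Emit:
{"method": "jog_arm", "body": {"claw": [8,8,8,8,8], "xyz": [[0,5,40],[0,15,80],[0,25,120],[0,35,160],[0,40,200]], "roll": [0,0,0,0,0]}}

```text
time: 3.3
position: [0.5538, -0.0197, 0.3207]
tool_rot: [1.209, 1.209, -1.211]
ft_force: [0.5, 0.3, -0.6]
grip_width: 0.132
```

Emit:
{"method": "jog_arm", "body": {"claw": [8,8,8,8,8], "xyz": [[0,5,40],[0,10,80],[0,15,120],[0,20,160],[0,22,173]], "roll": [0,0,0,0,0]}}

```text
time: 3.8
position: [0.5745, -0.1988, 0.3203]
tool_rot: [1.212, 1.204, -1.219]
ft_force: [-0.6, -0.3, -0.5]
grip_width: 0.128
```

Emit:
{"method": "jog_arm", "body": {"claw": [8,8,8], "xyz": [[10,0,0],[20,0,0],[20,0,0]], "roll": [0,0,0]}}

```text
time: 4.1
position: [0.5738, -0.1962, 0.2978]
tool_rot: [1.209, 1.21, -1.218]
ft_force: [0.4, 0.7, 0.1]
grip_width: 0.129
```

```bash
cat > look.py <<'E'
from h import *
import sys
n=sys.argv[1]; s=get_state(); print(s["time"],s["position"],s["ft_force"],s["tool_rot"])
out=[]
for c in ("scene","side","wrist"):
    im,d=get_image(c); np.savez(f"{c}_{n}.npz",im=im,d=d,p=s["position"],r=s["tool_rot"])
    C=cam(c,s); u,v=proj(C,[.576,-.193,.14]).round().astype(int); print(c,u,v)
    u=np.clip(u,45,594); v=np.clip(v,60,419)
    out.append(cv2.resize(im[v-60:v+60,u-45:u+45],(264,352),interpolation=cv2.INTER_CUBIC)); print("crop origin",u-45,v-60,"scale",264/90)
save("l"+n,np.hstack(out))
E
python3 look.py a
```

```text
4.1 [ 0.57377006 -0.19617517  0.29779798] [0.39934642 0.74846543 0.1074844 ] [ 1.20937672  1.20985641 -1.21814593]
scene 194 316
crop origin 149 256 scale 2.933333333333333
side 407 343
crop origin 362 283 scale 2.933333333333333
wrist 321 220
crop origin 276 160 scale 2.933333333333333
```

View pics/la.png

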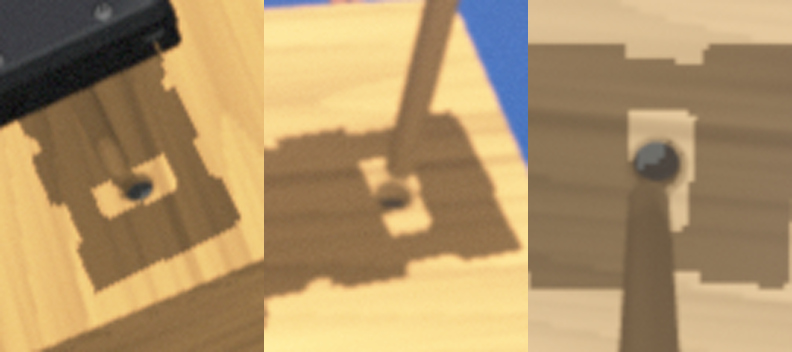

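The crops show the grey-bottomed hole at scene (197,320), side (406,350) and wrist (320,215). The dowel tip hovers just short of it.

Run:
```python
from h import *
z=np.load("wrist_a.npz"); s=dict(position=z["p"],tool_rot=z["r"])
Rt=R.from_rotvec(z["r"]).as_matrix(); print(Rt.round(4)[:,0])
tip=z["p"]+Rt@[.148,0,0]; print("tip",tip)
out=[]
for c,h in (("scene",(197,320)),("side",(406,350)),("wrist",(320,215))):
    q=np.load(c+"_a.npz"); C=cam(c,s); im=q["im"]; hsv=cv2.cvtColor(im,cv2.COLOR_RGB2HSV)
    u,v=h; r=14; a=hsv[v-r:v+r,u-r:u+r]; i=im[v-r:v+r,u-r:u+r].astype(int)
    m=((i[...,0]-i[...,2]<28)).astype(np.uint8)
    k,l,st,ce=cv2.connectedComponentsWithStats(m); j=1+np.argmax(st[1:,4]); p=ce[j]+[u-r,v-r]
    print(c,"hole px",p,st[j],"world",onplane(C,*p,.13).round(4),"tip px",proj(C,tip).round(1), "tip surface ends", )
    pc=proj(C,tip).round().astype(int); f=im[pc[1]-20:pc[1]+20,pc[0]-16:pc[0]+16]
    f=cv2.resize(f,(256*1,320),interpolation=cv2.INTER_NEAREST).copy()
    t=(proj(C,tip)-pc+[16,20]+.5)*8; cv2.circle(f,tuple(t.astype(int)),3,(255,0,0),-1)
    hh=(p-pc+[16,20]+.5)*8; cv2.circle(f,tuple(hh.astype(int)),3,(0,255,0),-1)
    out.append(f); print("   crop",pc-[16,20])
save("za",np.hstack(out))
```

```text
[-0.0058 -0.0014 -1.    ]
tip [ 0.57290948 -0.19638498  0.14980063]
scene hole px [196.12121212 320.45454545] [10 12  8  6 33] world [ 0.5782 -0.193   0.13  ] tip px [189.5 312.6] tip surface ends
   crop [173 293]
side hole px [406. 352.] [13 16  3  1  3] world [ 0.5747 -0.1986  0.13  ] tip px [406.4 340.6] tip surface ends
   crop [390 321]
wrist hole px [319.25170068 214.66666667] [  6   8  15  13 147] world [ 0.5748 -0.1902  0.13  ] tip px [317.  227.3] tip surface ends
   crop [301 207]
```

View pics/za.png

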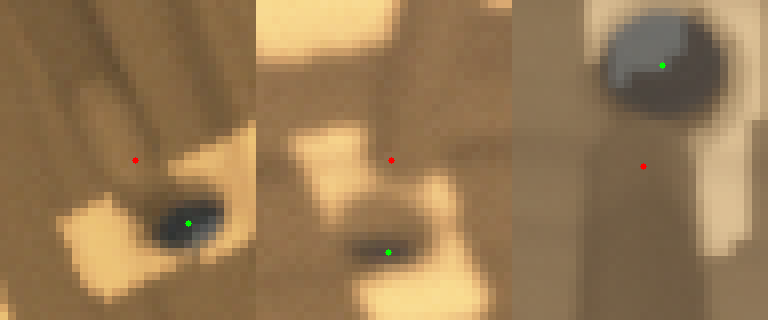

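Emit:
{"method": "jog_arm", "body": {"claw": [8,8,8,8], "xyz": [[7,3,-4],[13,3,-4],[13,3,-4],[13,3,-4]], "roll": [0,0,0,0]}}

```text
time: 4.65
position: [0.5776, -0.1929, 0.2871]
tool_rot: [1.21, 1.206, -1.217]
ft_force: [0.8, -0.3, 0.8]
grip_width: 0.136
```

```bash
cat > zoom.py <<'E'
from h import *
import sys
n=sys.argv[1]; s=get_state(); Rt=R.from_rotvec(s["tool_rot"]).as_matrix()
tip=s["position"]+Rt@[.148,0,0]; print(s["time"],s["position"].round(4),"tip",tip.round(4),s["ft_force"].round(2),s["grip_width"]*87)
out=[]; th=np.linspace(0,2*np.pi,24,endpoint=False)
for c in ("scene","side","wrist"):
    im,d=get_image(c); C=cam(c,s); np.savez(f"{c}_{n}.npz",im=im,d=d,p=s["position"],r=s["tool_rot"])
    pc=proj(C,[.5758,-.1925,.13]).round().astype(int); f=im[pc[1]-20:pc[1]+20,pc[0]-16:pc[0]+16]
    f=cv2.resize(f,(256,320),interpolation=cv2.INTER_CUBIC)
    for ctr,r,col in ((tip,.006,(255,0,0)),(np.array([.5758,-.1925,.13]),.0075,(0,255,0))):
        for t in th:
            q=(proj(C,ctr+r*np.array([np.cos(t),np.sin(t),0]))-pc+[16,20]+.5)*8
            cv2.circle(f,tuple(q.astype(int).tolist()),1,col,-1)
    out.append(f); print(c,"crop",pc-[16,20])
save("z"+n,np.hstack(out))
E
python3 zoom.py b
```

```text
4.65 [ 0.5776 -0.1929  0.2871] tip [ 0.5772 -0.1933  0.1391] [ 0.77 -0.34  0.8 ] 11.801589646505567
scene crop [180 299]
side crop [389 328]
wrist crop [299 204]
```

View pics/zb.png

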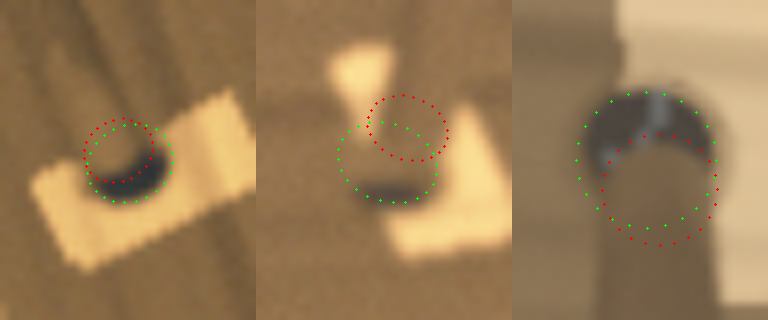

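Zoomed, the hole rim matches my estimate to within 0.5 mm. The tip sits about 1 mm too far +x and 1.5 mm too far −y. I'll correct that and feel my way down.

Emit:
{"method": "jog_arm", "body": {"claw": [8,8,8,8,8], "xyz": [[0,-1.3,-1.5],[0,-1.3,-1.5],[3,-1.3,-1.5],[5,-1.3,-1.5],[6,-1.3,-1.5]], "roll": [0,0,0,0,0]}}

```text
time: 5.3
position: [0.5763, -0.1917, 0.2812]
tool_rot: [1.21, 1.206, -1.217]
ft_force: [-0.5, 0.6, -0.5]
grip_width: 0.129
```

```bash
python3 zoom.py c
```

```text
5.3 [ 0.5763 -0.1917  0.2812] tip [ 0.5759 -0.1922  0.1332] [-0.52  0.62 -0.53] 11.249272227250223
scene crop [180 299]
side crop [389 328]
wrist crop [301 207]
```

View pics/zc.png

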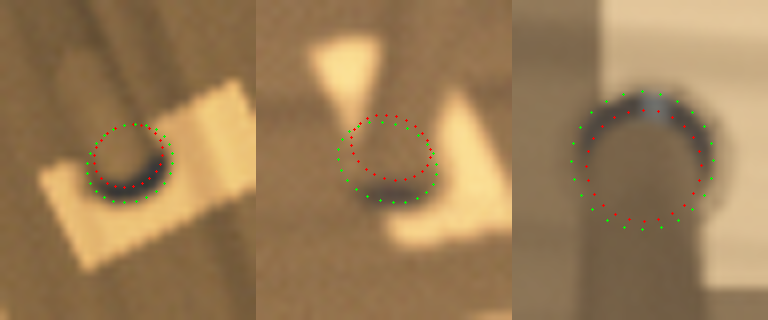

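The tip is nearly concentric with the hole, needing about +0.5 mm in x and +0.3 mm in y. Descending.

Emit:
{"method": "jog_arm", "body": {"claw": [8,8,8,8], "xyz": [[0,0.6,-0.4],[2,0.6,-0.4],[4,0.6,-0.4],[4,0.6,-0.4]], "roll": [0,0,0,0]}}

```text
time: 5.85
position: [0.5768, -0.1913, 0.277]
tool_rot: [1.21, 1.206, -1.217]
ft_force: [-0.6, -0.8, -0.2]
grip_width: 0.134
```

Emit:
{"method": "jog_arm", "body": {"claw": [8,8,8,8], "xyz": [[2,0,0],[4,0,0],[4,0,0],[4,0,0]], "roll": [0,0,0,0]}}

```text
time: 6.25
position: [0.5768, -0.1913, 0.2729]
tool_rot: [1.21, 1.206, -1.217]
ft_force: [0.3, -0.3, -0.2]
grip_width: 0.134
```

No force at a tip height of 0.125 m, so the tip is inside the hole. I'll feel downward from here.

Emit:
{"method": "jog_arm", "body": {"claw": [8,8,8,8,8], "xyz": [[2,0,0],[4,0,0],[6,0,0],[7,0,0],[7,0,0]], "roll": [0,0,0,0,0]}}

```text
time: 6.75
position: [0.5766, -0.1913, 0.2656]
tool_rot: [1.21, 1.207, -1.217]
ft_force: [0.2, -0.4, -0.8]
grip_width: 0.131
```

Emit:
{"method": "jog_arm", "body": {"claw": [8,8,8,8], "xyz": [[2,0,0],[4,0,0],[5,0,0],[5,0,0]], "roll": [0,0,0,0]}}

```text
time: 7.15
position: [0.5765, -0.1913, 0.2603]
tool_rot: [1.21, 1.207, -1.218]
ft_force: [-0.0, -0.3, -0.3]
grip_width: 0.13
```

Tip at about 0.112 m, no contact yet.

Emit:
{"method": "jog_arm", "body": {"claw": [8,8,8,8], "xyz": [[2,0,0],[4,0,0],[5,0,0],[5,0,0]], "roll": [0,0,0,0]}}

```text
time: 7.55
position: [0.5764, -0.1912, 0.2551]
tool_rot: [1.21, 1.207, -1.218]
ft_force: [0.6, -0.2, 0.0]
grip_width: 0.13
```

Emit:
{"method": "jog_arm", "body": {"claw": [8,8,8,8], "xyz": [[2,0,0],[4,0,0],[5,0,0],[5,0,0]], "roll": [0,0,0,0]}}

```text
time: 7.95
position: [0.5762, -0.1912, 0.2498]
tool_rot: [1.21, 1.208, -1.218]
ft_force: [-1.1, 0.4, -0.2]
grip_width: 0.133
```

Emit:
{"method": "jog_arm", "body": {"claw": [8,8,8,8], "xyz": [[2,0,0],[3,0,0],[4,0,0],[4,0,0]], "roll": [0,0,0,0]}}

```text
time: 8.35
position: [0.5767, -0.1914, 0.2476]
tool_rot: [1.21, 1.206, -1.217]
ft_force: [-0.5, 0.5, 5.7]
grip_width: 0.131
```

Emit:
{"method": "jog_arm", "body": {"claw": [8,8,8], "xyz": [[2,0,0],[3,0,0],[3,0,0]], "roll": [0,0,0]}}

```text
time: 8.65
position: [0.5769, -0.1915, 0.2465]
tool_rot: [1.211, 1.204, -1.216]
ft_force: [-1.9, 2.0, 6.4]
grip_width: 0.128
```

Contact at a tip height of about 0.100 m, 30 mm below the top, with 5.7 to 6.4 N. That is the pad. Pressing gently.

Emit:
{"method": "jog_arm", "body": {"claw": [8,8,8,8], "xyz": [[2,-0.3,0],[3,-0.3,0],[4,-0.3,0],[4,-0.3,0]], "roll": [0,0,0,0]}}

```text
time: 9.05
position: [0.5767, -0.1915, 0.2444]
tool_rot: [1.211, 1.203, -1.215]
ft_force: [-1.5, 0.9, 7.8]
grip_width: 0.133
```

```bash
cat > drawer.py <<'E'
from h import *
s=get_state(); print(s["time"],s["position"].round(4),s["ft_force"].round(2))
a=np.load("side0.npz")["im"].astype(int); im,d=get_image("side"); save("d%d"%(s["time"]*100),im)
C=cam("side"); P=cloud(C,d)
yaw=np.deg2rad(-5.5); e=np.array([np.cos(yaw),np.sin(yaw)]); n=np.array([-e[1],e[0]])
q=P[...,:2]-[.5164,-.1871]; X=q@e; Y=q@n
hsv=cv2.cvtColor(im,cv2.COLOR_RGB2HSV)
for lo,hi in ((.03,.06),(.06,.09),(.09,.12)):
  m=(d>0)&(abs(Y)<.1)&(X<-.1)&(X>-.25)&(P[...,2]>lo)&(P[...,2]<hi)
  print(lo,m.sum(), X[m].min().round(4) if m.any() else None, np.median(X[m]).round(4) if m.any() else None)
E
python3 drawer.py
```

```text
9.05 [ 0.5767 -0.1915  0.2444] [-1.47  0.87  7.82]
0.03 7 -0.1448 -0.1386
0.06 329 -0.1469 -0.1373
0.09 0 None None
```

Emit:
{"method": "jog_arm", "body": {"claw": [8,8,8,8], "xyz": [[2,0,0],[3,0,0],[4,0,0],[4,0,0]], "roll": [0,0,0,0]}}

```text
time: 9.5
position: [0.5768, -0.1916, 0.2425]
tool_rot: [1.212, 1.202, -1.214]
ft_force: [-2.5, 0.5, 7.5]
grip_width: 0.133
```

```bash
python3 drawer.py
```

```text
9.5 [ 0.5768 -0.1916  0.2425] [-2.54  0.48  7.51]
0.03 10 -0.1461 -0.1393
0.06 325 -0.1466 -0.1374
0.09 0 None None
```

Emit:
{"method": "jog_arm", "body": {"claw": [8,8,8,8], "xyz": [[2,-0.3,0],[3,-0.3,0],[3.5,-0.3,0],[3.5,-0.3,0]], "roll": [0,0,0,0]}}

```text
time: 9.95
position: [0.5765, -0.1916, 0.2407]
tool_rot: [1.212, 1.201, -1.213]
ft_force: [-2.1, 0.7, 6.8]
grip_width: 0.134
```

```bash
python3 drawer.py
```

```text
9.95 [ 0.5765 -0.1916  0.2407] [-2.1   0.75  6.77]
0.03 272 -0.1624 -0.1246
0.06 669 -0.1627 -0.1343
0.09 1688 -0.1367 -0.1299
```

The drawer is moving, 16 mm out. I'll hold the press by commanding the same small offset.

Emit:
{"method": "jog_arm", "body": {"claw": [8,8,8,8,8], "xyz": [[1.8,0,0],[1.8,0,0],[1.8,0,0],[1.8,0,0],[1.8,0,0]], "roll": [0,0,0,0,0]}}

```text
time: 10.5
position: [0.5764, -0.1916, 0.2406]
tool_rot: [1.213, 1.2, -1.212]
ft_force: [-2.7, -0.2, 7.4]
grip_width: 0.132
```

```bash
python3 drawer.py
```

```text
10.5 [ 0.5764 -0.1916  0.2406] [-2.69 -0.16  7.39]
0.03 1569 -0.1929 -0.1388
0.06 1298 -0.194 -0.1556
0.09 1889 -0.1677 -0.1604
```

Emit:
{"method": "jog_arm", "body": {"claw": [8,8,8,8,8], "xyz": [[1.8,0,0],[1.8,0,0],[1.8,0,0],[1.8,0,0],[1.8,0,0]], "roll": [0,0,0,0,0]}}

```text
time: 11.05
position: [0.5763, -0.1915, 0.2405]
tool_rot: [1.213, 1.199, -1.212]
ft_force: [-2.8, 1.2, 6.6]
grip_width: 0.136
```

Emit:
{"method": "jog_arm", "body": {"claw": [8,8,8,8,8], "xyz": [[1.8,0,0],[1.8,0,0],[1.8,0,0],[1.8,0,0],[1.8,0,0]], "roll": [0,0,0,0,0]}}

```text
time: 11.55
position: [0.5762, -0.1916, 0.2405]
tool_rot: [1.213, 1.199, -1.211]
ft_force: [-1.9, 2.0, 7.7]
grip_width: 0.128
```

```bash
python3 drawer.py
```

```text
11.55 [ 0.5762 -0.1916  0.2405] [-1.91  2.02  7.66]
0.03 2736 -0.2135 -0.1501
0.06 1741 -0.2157 -0.1773
0.09 2043 -0.1895 -0.1817
```

Emit:
{"method": "jog_arm", "body": {"claw": [8,8,8,8,8], "xyz": [[1.8,0,0],[1.8,0,0],[1.8,0,0],[1.8,0,0],[1.8,0,0]], "roll": [0,0,0,0,0]}}

```text
time: 12.1
position: [0.5761, -0.1916, 0.2404]
tool_rot: [1.214, 1.198, -1.211]
ft_force: [-3.0, 1.2, 7.3]
grip_width: 0.133
```

```bash
python3 drawer.py
```

```text
12.1 [ 0.5761 -0.1916  0.2404] [-3.05  1.17  7.27]
0.03 2724 -0.212 -0.1502
0.06 1738 -0.2155 -0.1773
0.09 2047 -0.1897 -0.1817
```

The drawer is fully out (69 mm) and has stopped. Withdrawing straight up.

Emit:
{"method": "jog_arm", "body": {"claw": [8,8,8,8,8], "xyz": [[-5,0,0],[-20,0,0],[-40,0,0],[-60,0,0],[-80,0,0]], "roll": [0,0,0,0,0]}}

```text
time: 12.65
position: [0.5758, -0.1912, 0.3217]
tool_rot: [1.214, 1.197, -1.211]
ft_force: [0.3, 0.4, -0.7]
grip_width: 0.129
```

Emit:
{"method": "jog_arm", "body": {"claw": [8,8], "xyz": [[-8,0,0],[-8,0,0]], "roll": [0,0]}}

```text
time: 12.85
position: [0.5765, -0.1915, 0.3315]
tool_rot: [1.215, 1.194, -1.209]
ft_force: [-0.4, 0.6, -1.0]
grip_width: 0.127
```

Run:
```python
from h import *
s=get_state(); Rt=R.from_rotvec(s["tool_rot"]).as_matrix(); print(Rt.round(4)); print(s["ft_force"])
print("to rack, tool mm", (Rt.T@(np.array([.5126,.1816,s["position"][2]])-s["position"])*1000).round(1))
for c in ("scene","side"):
    im,d=get_image(c); C=cam(c); P=cloud(C,d); p=s["position"]
    # dowel points below fingers
    for lo in range(3,16,2):
        z=p[2]-.148+lo*.01-.005
        m=(abs(P[...,2]-z)<.005)&(np.hypot(P[...,0]-p[0],P[...,1]-p[1])<.02)
        if m.sum()>3: print(c,round(z,3),m.sum(),P[m].mean(0).round(4))
    m=(d>0)&(np.hypot(P[...,0]-p[0],P[...,1]-p[1])<.015)&(P[...,2]>.137)
    print(c,"lowest",np.sort(P[m][:,2])[:6].round(4))
```

```text
[[ 0.0105  0.9999 -0.0064]
 [-0.0055 -0.0063 -1.    ]
 [-0.9999  0.0105  0.0055]]
[-0.43257513  0.55131766 -1.02243695]
to rack, tool mm [  -2.7  -66.2 -372.7]
scene 0.208 36 [ 0.5813 -0.1929  0.2083]
scene 0.228 37 [ 0.5811 -0.1928  0.2289]
scene 0.248 41 [ 0.5807 -0.1927  0.2486]
scene 0.268 50 [ 0.5806 -0.1926  0.2684]
scene lowest [0.1846 0.1857 0.1858 0.1858 0.1879 0.1884]
side 0.208 67 [ 0.575  -0.1963  0.2086]
side 0.228 70 [ 0.5749 -0.1964  0.2289]
side 0.248 78 [ 0.5746 -0.1964  0.2486]
side 0.268 90 [ 0.5746 -0.1963  0.2684]
side 0.288 100 [ 0.5744 -0.1963  0.2885]
side 0.308 108 [ 0.5744 -0.1963  0.3085]
side 0.328 160 [ 0.5744 -0.1978  0.3304]
side lowest [0.183  0.1832 0.1836 0.1842 0.1842 0.1845]
```

Emit:
{"method": "jog_arm", "body": {"claw": [8,8,8,8,8], "xyz": [[0,-5,-40],[0,-12,-80],[0,-20,-120],[-1,-28,-160],[-1,-36,-200]], "roll": [0,0,0,0,0]}}

```text
time: 13.45
position: [0.5398, 0.0106, 0.3275]
tool_rot: [1.213, 1.199, -1.213]
ft_force: [1.0, 0.2, 0.5]
grip_width: 0.133
```

Emit:
{"method": "jog_arm", "body": {"claw": [8,8,8,8,8], "xyz": [[0,-8,-40],[0,-15,-80],[0,-22,-120],[0,-28,-160],[-1,-31,-172]], "roll": [0,0,0,0,0]}}

```text
time: 13.95
position: [0.5075, 0.1882, 0.3259]
tool_rot: [1.207, 1.207, -1.209]
ft_force: [-0.4, 0.0, 0.1]
grip_width: 0.135
```

Emit:
{"method": "jog_arm", "body": {"claw": [8,8,8,8,8], "xyz": [[20,0,0],[50,0,0],[80,0,0],[100,0,0],[100,0,0]], "roll": [0,0,0,0,0]}}

```text
time: 14.45
position: [0.5053, 0.1862, 0.2216]
tool_rot: [1.201, 1.21, -1.216]
ft_force: [-0.6, -1.5, -0.8]
grip_width: 0.131
```

Run:
```python
from h import *
s=get_state(); Rt=R.from_rotvec(s["tool_rot"]).as_matrix()
tip=s["position"]+Rt@[.148,0,0]; print(s["time"],s["position"].round(4),"tip",tip.round(4),s["ft_force"].round(2),Rt[:,0].round(4))
H=np.array([.5117,.1807,.05])
print("shift tip->hole in tool mm",(Rt.T@(H-tip)*1000).round(1))
# empty hole colour in wrist / side
out=[]; th=np.linspace(0,2*np.pi,24,endpoint=False)
for c in ("scene","side","wrist"):
    im,d=get_image(c); C=cam(c,s)
    pc=proj(C,H).round().astype(int); print(c,pc)
    f=cv2.resize(im[pc[1]-28:pc[1]+28,pc[0]-20:pc[0]+20],(240,336),interpolation=cv2.INTER_CUBIC)
    for ctr,r,col in ((tip,.006,(255,0,0)),(H,.0075,(0,255,0))):
        for t in th:
            q=(proj(C,ctr+r*np.array([np.cos(t),np.sin(t),0]))-pc+[20,28]+.5)*6
            cv2.circle(f,tuple(q.astype(int).tolist()),1,col,-1)
    out.append(f)
save("r1",np.hstack(out))
```

```text
14.45 [0.5053 0.1862 0.2216] tip [0.5044 0.1853 0.0736] [-0.59 -1.54 -0.8 ] [-0.0061 -0.0061 -1.    ]
shift tip->hole in tool mm [23.5  7.5  4.5]
scene [385 213]
side [298 224]
wrist [325 225]
```

View pics/r1.png

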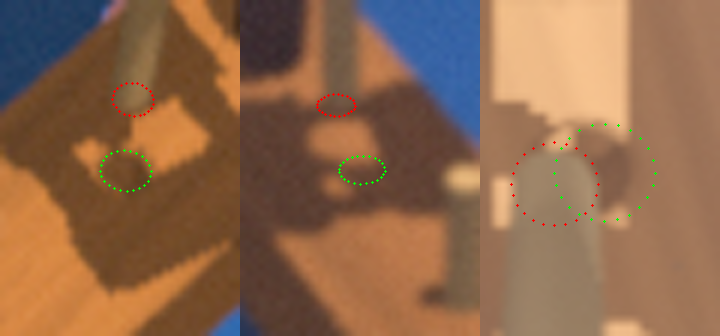

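The tip overlay matches all three views, and the empty hole's dark spot agrees with my estimate. I'll shift and look once more, close up.

Emit:
{"method": "jog_arm", "body": {"claw": [8,8,8,8], "xyz": [[0,7.5,4.5],[8,7.5,4.5],[15,7.5,4.5],[15,7.5,4.5]], "roll": [0,0,0,0]}}

```text
time: 15.0
position: [0.5149, 0.1829, 0.2103]
tool_rot: [1.206, 1.207, -1.21]
ft_force: [-0.1, -0.1, 0.3]
grip_width: 0.133
```

Run:
```python
from h import *
s=get_state(); Rt=R.from_rotvec(s["tool_rot"]).as_matrix()
tip=s["position"]+Rt@[.148,0,0]; print(s["time"],s["position"].round(4),"tip",tip.round(4),s["ft_force"].round(2),Rt[:,0].round(4))
H=np.array([.5117,.1807,.05])
print("shift tip->hole in tool mm",(Rt.T@(H-tip)*1000).round(1))
out=[]; th=np.linspace(0,2*np.pi,24,endpoint=False)
for c in ("scene","side","wrist"):
    im,d=get_image(c); C=cam(c,s); pc=proj(C,H).round().astype(int); print(c,pc)
    f=im[pc[1]-20:pc[1]+20,pc[0]-16:pc[0]+16].astype(float); f=np.clip((f-f.min())/(np.percentile(f,85)-f.min())*255,0,255).astype(np.uint8)
    f=cv2.resize(f,(256,320),interpolation=cv2.INTER_CUBIC)
    for ctr,r,col in ((tip,.006,(255,0,0)),(H,.0075,(0,255,0))):
        for t in th:
            q=(proj(C,ctr+r*np.array([np.cos(t),np.sin(t),0]))-pc+[16,20]+.5)*8
            cv2.circle(f,tuple(q.astype(int).tolist()),1,col,-1)
    out.append(f)
save("r2",np.hstack(out))
```

```text
15.0 [0.5149 0.1829 0.2103] tip [0.5149 0.1824 0.0623] [-0.06 -0.1   0.32] [-0.     -0.0034 -1.    ]
shift tip->hole in tool mm [12.3 -3.2  1.7]
scene [385 213]
side [298 224]
wrist [313 226]
```

View pics/r2.png

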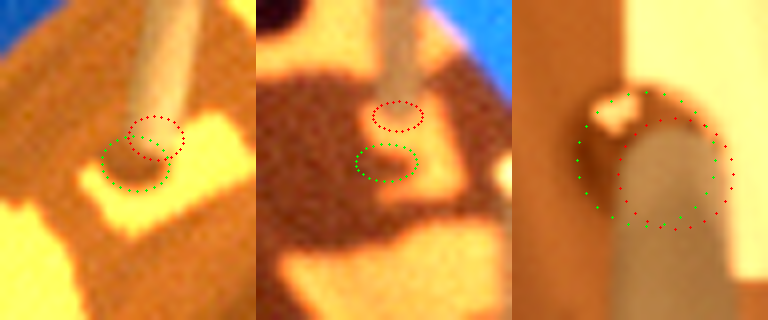

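Emit:
{"method": "jog_arm", "body": {"claw": [8,8,8,8,8], "xyz": [[0,-2.5,1.5],[3,-2.5,1.5],[7,-2.5,1.5],[7,-2.5,1.5],[7,-2.5,1.5]], "roll": [0,0,0,0,0]}}

```text
time: 15.65
position: [0.5129, 0.1818, 0.2044]
tool_rot: [1.207, 1.206, -1.208]
ft_force: [-0.6, 0.5, -0.7]
grip_width: 0.129
```

Emit:
{"method": "jog_arm", "body": {"claw": [8,8,8,8], "xyz": [[0,-0.8,0.5],[2,-0.8,0.5],[4,-0.8,0.5],[4,-0.8,0.5]], "roll": [0,0,0,0]}}

```text
time: 16.05
position: [0.5119, 0.1812, 0.2]
tool_rot: [1.207, 1.207, -1.209]
ft_force: [1.0, 0.5, -0.9]
grip_width: 0.132
```

```bash
python3 zoom.py d | head -1
python3 - <<'E'
from h import *
z=np.load("wrist_d.npz"); s=dict(position=z["p"],tool_rot=z["r"]); Rt=R.from_rotvec(z["r"]).as_matrix(); tip=z["p"]+Rt@[.148,0,0]
H=np.array([.5117,.1807,.05]); out=[]; th=np.linspace(0,2*np.pi,24,endpoint=False)
for c in ("scene","side","wrist"):
    im=np.load(c+"_d.npz")["im"]; C=cam(c,s); pc=proj(C,H).round().astype(int)
    f=im[pc[1]-20:pc[1]+20,pc[0]-16:pc[0]+16].astype(float); f=np.clip((f-f.min())/(np.percentile(f,85)-f.min())*255,0,255).astype(np.uint8)
    f=cv2.resize(f,(256,320),interpolation=cv2.INTER_CUBIC)
    for ctr,r,col in ((tip,.006,(255,0,0)),(H,.0075,(0,255,0))):
        for t in th:
            q=(proj(C,ctr+r*np.array([np.cos(t),np.sin(t),0]))-pc+[16,20]+.5)*8
            cv2.circle(f,tuple(q.astype(int).tolist()),1,col,-1)
    out.append(f)
save("r3",np.hstack(out))
E
```

```text
16.05 [0.5119 0.1812 0.2   ] tip [0.5121 0.1808 0.052 ] [ 0.99  0.48 -0.91] 11.465919638299672Traceback (most recent call last):
  File "zoom.py", line 9, in <module>
    f=cv2.resize(f,(256,320),interpolation=cv2.INTER_CUBIC)
cv2.error: OpenCV(4.12.0) /io/opencv/modules/imgproc/src/resize.cpp:4208: error: (-215:Assertion failed) !ssize.empty() in function 'resize'
```

View pics/r3.png

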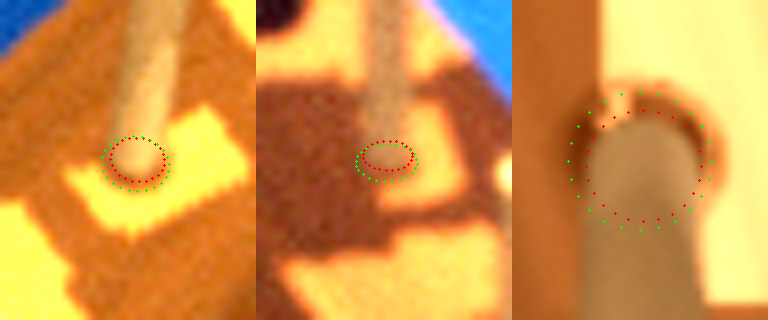

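The tip is concentric with the hole to within about 0.5 mm in all three views. Lowering gently.

Emit:
{"method": "jog_arm", "body": {"claw": [8,8,8,8,8], "xyz": [[0,0.4,-0.5],[2,0.4,-0.5],[4,0.4,-0.5],[6,0.4,-0.5],[6,0.4,-0.5]], "roll": [0,0,0,0,0]}}

```text
time: 16.7
position: [0.5123, 0.1817, 0.1939]
tool_rot: [1.206, 1.207, -1.209]
ft_force: [0.3, 0.1, -1.4]
grip_width: 0.132
```

In the hole with no resistance. 36 mm remain to the original height (TCP z 0.158).

Emit:
{"method": "jog_arm", "body": {"claw": [8,8,8,8,8], "xyz": [[4,0,0],[8,0,0],[12,0,0],[15,0,0],[15,0,0]], "roll": [0,0,0,0,0]}}

```text
time: 17.2
position: [0.5119, 0.1815, 0.1782]
tool_rot: [1.206, 1.207, -1.21]
ft_force: [0.5, -0.8, -1.2]
grip_width: 0.131
```

Emit:
{"method": "jog_arm", "body": {"claw": [8,8,8,8,8], "xyz": [[4,0,0],[8,0,0],[12,0,0],[15,0,0],[15,0,0]], "roll": [0,0,0,0,0]}}

```text
time: 17.7
position: [0.5115, 0.1813, 0.1626]
tool_rot: [1.205, 1.208, -1.211]
ft_force: [-0.4, -0.1, -0.5]
grip_width: 0.132
```

Emit:
{"method": "jog_arm", "body": {"claw": [8,8,8,8], "xyz": [[2,0,0],[4,0,0],[4.5,0,0],[4.5,0,0]], "roll": [0,0,0,0]}}

```text
time: 18.1
position: [0.5115, 0.1813, 0.1581]
tool_rot: [1.205, 1.208, -1.211]
ft_force: [0.6, 0.3, -0.3]
grip_width: 0.129
```

Emit:
{"method": "jog_arm", "body": {"claw": [16,20,30,50,60], "xyz": [[0.5,0,0],[0.5,0,0],[0.5,0,0],[0.5,0,0],[0.5,0,0]], "roll": [0,0,0,0,0]}}

```text
time: 18.6
position: [0.5116, 0.1813, 0.1576]
tool_rot: [1.205, 1.208, -1.211]
ft_force: [1.1, 0.4, 0.7]
grip_width: 0.417
```

Emit:
{"method": "jog_arm", "body": {"claw": [60,60,60], "xyz": [[0,0,0],[0,0,0],[0,0,0]], "roll": [0,0,0]}}

```text
time: 18.9
position: [0.5116, 0.1813, 0.1576]
tool_rot: [1.205, 1.208, -1.211]
ft_force: [-0.3, -0.1, -0.1]
grip_width: 0.656
```

Emit:
{"method": "jog_arm", "body": {"claw": [60,60,60,60,60], "xyz": [[-20,0,0],[-50,0,0],[-80,0,0],[-110,0,0],[-110,0,0]], "roll": [0,0,0,0,0]}}

```text
time: 19.4
position: [0.5139, 0.1827, 0.2725]
tool_rot: [1.211, 1.204, -1.204]
ft_force: [0.3, 0.5, 1.1]
grip_width: 0.69
```

Emit:
{"method": "jog_arm", "body": {"claw": [60,60,60,60,60], "xyz": [[0,30,40],[0,60,80],[0,90,120],[0,120,150],[0,120,150]], "roll": [0,0,0,0,0]}}

```text
time: 19.9
position: [0.6364, 0.0248, 0.271]
tool_rot: [1.214, 1.197, -1.214]
ft_force: [-0.5, -1.1, 0.1]
grip_width: 0.686
```

```bash
python3 drawer.py
python3 - <<'E'
from h import *
for n in ("scene","side"):
    im,d=get_image(n); C=cam(n); P=cloud(C,d); z0=np.load(n+"0.npz"); save("end_"+n,im)
    for lo in (.07,.1,.13,.16,.19):
        m=(abs(P[...,2]-lo)<.012)&(abs(P[...,0]-.512)<.02)&(abs(P[...,1]-.178)<.03)
        print(n,lo,m.sum(),P[m].mean(0).round(4))
    m=(abs(P[...,0]-.512)<.02)&(abs(P[...,1]-.178)<.03); print("top",P[m][:,2].max())
    for q,nm in ((z0["d"],"before"),(d,"after")):
        Q=cloud(C,q)
        m=(Q[...,2]>.145)&(Q[...,2]<.17)&(abs(Q[...,1]+.16)<.09)&(abs(Q[...,0]-.44)<.06); print("stone",nm,Q[m].mean(0).round(4))
        m=(Q[...,2]>.07)&(Q[...,2]<.14)&(np.hypot(Q[...,0]-.493,Q[...,1]-.247)<.03); print("burn",nm,Q[m].mean(0).round(4))
        m=(Q[...,2]>.06)&(Q[...,2]<.105)&(np.hypot(Q[...,0]-.531,Q[...,1]-.113)<.02); print("stub",nm,Q[m].mean(0).round(4) if m.any() else None)
E
```

```text
19.9 [0.6364 0.0248 0.271 ] [-0.51 -1.14  0.15]
0.03 2738 -0.2145 -0.1502
0.06 1734 -0.2156 -0.1773
0.09 2038 -0.1895 -0.1817
scene 0.07 0 [nan nan nan]
scene 0.1 18 [0.5119 0.1761 0.1072]
scene 0.13 27 [0.5129 0.1756 0.1247]
scene 0.16 4 [0.515  0.1816 0.1674]
scene 0.19 47 [0.5155 0.1784 0.1906]
top 0.2144243573472464
stone before [ 0.4419 -0.162   0.1558]
burn before [0.4966 0.2426 0.1101]
stub before [0.5348 0.111  0.065 ]
stone after [ 0.4419 -0.1619  0.1558]
burn after [0.4967 0.2426 0.1105]
stub after None
side 0.07 60 [0.5102 0.1755 0.0701]
side 0.1 64 [0.5104 0.1754 0.0995]
side 0.13 66 [0.5106 0.1754 0.1301]
side 0.16 67 [0.5107 0.1753 0.1602]
side 0.19 78 [0.5105 0.1758 0.1902]
top 0.21111804376185134
stone before [ 0.4375 -0.1712  0.1548]
burn before [0.4917 0.2392 0.1051]
stub before [0.5305 0.1097 0.0802]
stone after [ 0.4375 -0.1711  0.1548]
burn after [0.4917 0.2391 0.105 ]
stub after [0.5305 0.1099 0.0801]<stdin>:6: RuntimeWarning: Mean of empty slice.
  ret = um.true_divide(
```

View pics/end_side.png

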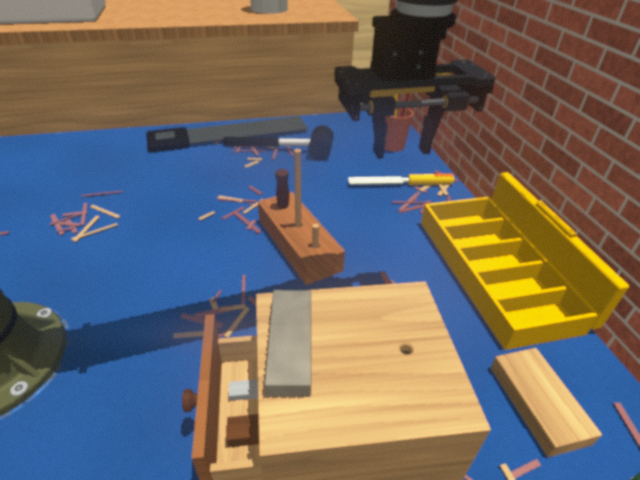

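The drawer is open, the dowel stands upright in the middle rack hole with its top at 0.211 m, and the stone, burnisher and stub have not moved. The gripper is clear.

```bash
python3 -c "
from bench import order; print(order.close_job())"
```

```text
the job is handed in; nothing more can be done
None
```

The drawer is fully out and the dowel is back in the middle rack hole it came from; the job was handed in at about 20 s of the 61 s allowed.

- **Catch:** I felt the pad about 30 mm below the top of the box. It let go after about 8 mm of travel. The most force I read was about 8 N, well under the 25 N limit. I kept it pressed until the drawer stopped, about 69 mm out.
- **Last checks:** The side view shows the drawer still fully out. The dowel is upright with its top at 0.211 m, as at the start. The stone and burnisher are within about 0.5 mm of where they were, and the gripper was clear of everything.
- **Check that did not work:** In the last scene-camera view the gripper partly blocked the rack. It gave no reading on the stub and only partial ones on the dowel, so those two rest on the side camera, which showed the stub unmoved.

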